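# Switch off the cool box and prop its lid open to air

## Task

The small cool box on the worktop has been emptied and must now dry out. Switch its thermostat off (turn the knob in the well under the lid fully counter-clockwise, pointer to the bold mark) and leave the lid propped open on its own stay: the stay swung up against its stop and the lid resting on the stay's tip. Lower the lid gently onto the stay, do not let it drop, and leave the things standing beside the box where they are.

Things in the scene. Friction and masses are not known exactly. Their poses are not given: they have to be found in the camera images.
- coolbox: Grey cool box, 190 deep (x), 260 wide (y), rim 120 high, walls 12, fixed. Origin: middle of its underside; x to its back (hinge side), y to its left, z up. Inside, right: open tub (y -118 to 15, floor at z 29). Left (y 20 to 118): panel sloping 35 degrees, facing front and up, with a round well 86 wide, 20 deep for the thermostat knob. A shell lid with a bar handle in front covers all.
- coolbox_lid (a joint): Lid angle about its rear hinge, rad. 0 = shut (at the start), grows as it opens; at 1.64 (94 degrees) it leans back on its stop and stays by itself, else it falls shut by its weight (about 300 g, 1.6 N at the handle). Resting on the raised stay it reads about 0.8.
- coolbox_lid_hinge (a point): Middle of the lid's hinge line, which runs along the box's y, 88 behind the box's middle and 122 above the worktop. The lid's shell reaches from 187 in front of it to 12 behind it, is 260 wide, its underside 16 above the hinge line when shut, its top 26. Wall cupboards hang above, 526 over the worktop, their fronts at x = 0.62.
- coolbox_lid_handle (a point): Middle of the lid's D-handle: round black bar 11 thick along the box's y, 108 long, 218 in front of the hinge line and 12 above it when shut; 25 of free space between it and the lid's front edge, nothing under it down to the worktop. Can be pinched across and swung (the bar turns between the fingers).
- coolbox_stay (a joint): Angle of the lid stay about its pivot at the front of the tub, rad. 0 = lying level, front to back, in the tub (starts at 0 to 0.06); grows as its rear end swings up; stop at 0.98, leaning 34 degrees back from vertical. A stiff pivot (0.025 N m) holds it at any angle.
- coolbox_stay_pivot (a point): Pivot of the stay, 77 in front of the box's middle, 76 to the right of it, 108 above the worktop; its axis runs along the box's y.
- coolbox_stay_grip (a point): Point on the stay's axis 100 from the pivot, a good place to pinch it sideways (across the box's y) or lift it from below. The stay is a round steel rod 9 thick with a round rubber tip 17 thick at 138 from the pivot; free space 37 to its right, over 85 to its left, 75 below.
- thermostat (a joint): Angle of the thermostat knob, rad: 0 = off (its counter-clockwise stop, pointer up the slope to the bold mark), grows clockwise as one looks at it, up to 1.5 (coldest). Starts at 0.8 to 1.4. Friction 0.03 N m; it stays where it is left. Best reached while the lid leans back: there is little room for a hand under the propped lid.
- thermostat_grip (a point): Grip point on the thermostat knob's axis, 30 above the well's floor, 8 below the knob's top. Its z axis is the knob's axis (out of the panel, to the front and up, 35 degrees from vertical); its x axis runs along the knob's grip bar (44 long, 12 thick, 36 high) to the pointer end. 37 between the bar's sides and the well's wall.
- can: Bystander: drinks can, 53 across, 134 high, to the right of the box. Origin: middle of its underside, z up.
- glass: Bystander: small clear glass, 49 across, 62 high, farther right. Origin: middle of its underside.
- tub: Bystander: flat food tub, 63 by 105 by 26, lying to the left of the box. Origin: middle of its underside.

How it is judged:
At the end, for the whole second after the job is handed in: The stay is up at its stop (over 0.88 rad), the lid lies still on its tip (0.70 to 0.92 rad, under 0.05 rad/s), and the thermostat is off (under 0.12 rad) (value of joint coolbox_stay above 0.88 rad and value of joint coolbox_lid between 0.7 and 0.92 rad and velocity of joint coolbox_lid between -0.05 and 0.05 rad/s and value of joint thermostat below 0.12 rad); the robot touches nothing.
It fails at once if the lid is dropped: it falls faster than 3.5 rad/s (velocity of joint coolbox_lid below -3.5 rad/s).
It fails at once if the can, the glass or the tub is pushed more than 30 mm away or tipped over (distance of any of can, glass, tub from where it was at the start of the episode above 0.03 m or angle between any of can, glass, tub's own z axis and vertical above 0.5 rad).
It also fails if it takes over 70 s, if anything falls off the work surface, if the arm or the gripper's body presses on something with over 40 N, if the wrist force passes 120 N, or if a joint passes its speed limit or range.

## Robot

A 7-joint arm with a two-finger parallel gripper is mounted at the origin on a cart in front of the work surface, level with it; the furniture and walls round the work are solid. World frame = base frame: x ahead of the robot, y to its left, z up, the work surface at z = 0. Lengths are in m, angles in rad, forces in N, time in s.
With the tool pointing down it reaches from about 0.4 to 0.85 m from the base axis. Payload 10.4 kg.
Tool frame: the origin (TCP) lies midway between the tips of the shut fingers; the grasp point (between the pads) lies 19 mm behind it (r.tcp_to_grasp is the z of the grasp point in the tool frame, in m); z points along the fingers, x is the direction in which the jaws open and shut, and the axes are right-handed (so a half turn about z gives the same grasp; the last joint's range is limited). The gripper opens to 87 mm and grips with 3 to 60 N. Pads are 19 mm wide; open, the fingers measure 117 mm over their backs; the gripper's body (75 mm by 190 mm) begins 51 mm behind the grasp point.
Start: joints at [1.106, 0.332, -0.065, 1.46, 0.022, 1.35, -0.088], TCP at [0.267, -0.565, 0.223] pointing down, gripper open.
Joint ranges: [-2.6, 2.6], [-0.5, 2.12], [-1.47, 1.34], [0.16, 2.42], [-1.27, 4.41], [0.06, 2.06], [-2.6, 2.6]. Speed limits (rad/s): [2.22, 2.22, 2.79, 2.79, 3.14, 3.14, 3.14].

## Interface

Orientations are given as a unit quaternion [x, y, z, w].
In Python, from bench import r, camera, close_job gives the robot as it stands. The module is installed in compiled form; this text tells all that it offers.
- The arm moves only by the shell command python3 -m crank 'ROWS' [FORCE]. ROWS is JSON, a list of rows, each an object of numbers: "x", "y", "z": the shift along the tool's x, y, z scaled (see below); "ax", "ay", "az": the turn, a rotation vector about the tool's x, y, z scaled (see below); "claw": the closure, from -1 (fully open) to 1 (shut), so that 0 is half open. A call has exactly 5 rows; each row is the pose to reach, as a shift and turn from the pose commanded when the call began, along the tool's axes at that moment; what a row does not reach only later rows make up. The controller multiplies each number of a shift by 1 m and each number of a turn by 2 rad. A row lasts 1/12 s, in which the tool goes at most 41.7 mm and 7.16 degrees, less where a joint would pass 70% of its speed; a pose out of reach is approached as far as the arm can. A call with a number of a shift or a turn outside -1 to 1 is refused whole. A call with a gripper value outside its range is refused whole. The fingers move at their own pace and stop on an object; FORCE is the grip in N (left out, the last holds). Time passes only in rows, so rows that repeat a pose let the fingers close, or fill a call up. It gives the time, the measured TCP pose, the force and the opening at its end, in the units of the state.
- r.read_state(): the state, without advancing time (a new reading comes with each control period).
- camera(name): name is "scene" or "top" or "wrist"; returns a dict with "color" (384x512x3 uint8, blue, green, red), "fx", "fy", "cx", "cy" (pixels), "D" ([k1, k2, p1, p2, k3] as OpenCV has them; the pictures are not rectified), "eye" and "orientation" of the camera in the world. Camera axes: x right, y down, z forward; pixel columns grow to the right and rows downward; lengths in m; the calibration is good to about 2 mm. A picture is of the moment at which its call begins. There is no depth.
- close_job(): hands the job in, once; it reports no verdict.
The state is a dict: "time": time; "joint_positions": joint angles; "joint_vel": joint speeds; "joint_torque": joint torques, N m; "ee_pos": TCP position; "eef_rot": TCP orientation; "ft_force": force on the tool from outside, world axes, zero at the start; "torque": the same for the moment, N m; "width": finger opening in m.
Only numpy, scipy, OpenCV 4.12 (cv2) and the standard library are available. Lean on these libraries where they do the work, as an engineer would, in place of code of your own. Each camera call takes 0.05 s, during which the arm holds its last target. There are 200 camera calls.

## Working session

There is one attempt and no reset: what is moved stays moved. The work goes in short steps, Python scripts to look and compute and a shell command to move; the robot and the scene stay as the last step left them, time stands still between calls to the robot, and variables do not carry over. Pictures are saved under pics/ and viewed, about 8 in all and at most 12, crops included, and the job is handed in when it is done.

```bash
mkdir -p pics; ls; python3 - <<'E'
from bench import r,camera
import cv2,numpy as np
print(r.read_state(), r.tcp_to_grasp)
ims=[]
for n in("scene","top"):
    c=camera(n);cv2.imwrite(f"pics/{n}0.png",c["color"])
    print(n,{k:np.round(v,4).tolist() for k,v in c.items() if k!="color"})
    ims.append(cv2.resize(c["color"],(512,384)))
E
```

```text
pics
{'time': 0.0, 'joint_positions': array([ 1.10641101,  0.332869  , -0.06471454,  1.46094951,  0.0216346 ,
        1.34991385, -0.08851565]), 'joint_vel': array([ 0.00050223, -0.00039953,  0.00061056,  0.00114271,  0.00025386,
       -0.00199592, -0.00135381]), 'joint_torque': array([-1.17687858e-03, -6.23252106e+01,  2.38607847e-02, -3.89903247e+01,
       -6.15055952e-02,  3.95669206e-02,  1.21986595e-04]), 'ee_pos': array([ 0.267043  , -0.56463963,  0.22175188]), 'eef_rot': array([ 8.44860223e-01, -5.34986620e-01, -6.34122810e-04, -3.44130029e-04]), 'ft_force': array([0.48675141, 0.20026211, 1.05550914]), 'torque': array([ 0.02414892, -0.00887381,  0.03495117]), 'width': 0.0869981933839026} -0.0187
scene {'fx': 421.2272, 'fy': 421.2272, 'cx': 262.7865, 'cy': 191.0945, 'D': [-0.0782, 0.0, 0.0, 0.0, 0.0], 'eye': [0.0463, 0.5075, 0.9101], 'orientation': [-0.3545, 0.8639, -0.3338, 0.1287]}
top {'fx': 405.6604, 'fy': 405.6604, 'cx': 250.7755, 'cy': 188.6139, 'D': [0.034, 0.0, 0.0, 0.0, 0.0], 'eye': [0.4844, -0.0129, 1.1648], 'orientation': [0.7159, -0.6972, 0.027, -0.0263]}
```

View pics/scene0.png

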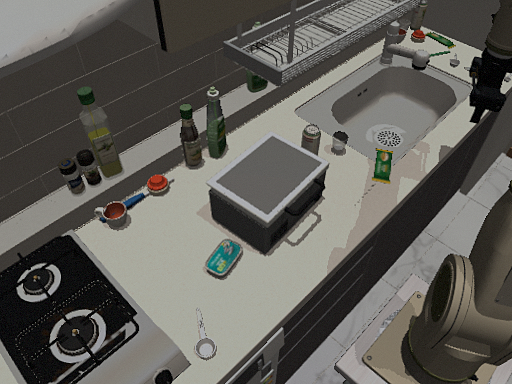

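View pics/top0.png

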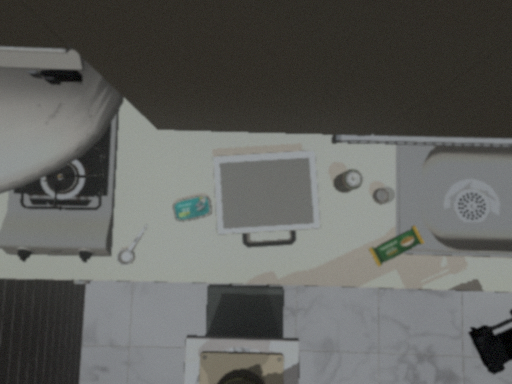

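The scene view shows the box in the middle, with the can and glass to its right and the tub to its left. In the top view the lid's corners are near (214,156), (316,152), (320,229) and (217,235), and the handle bar runs from about (245,240) to (295,238). I'll measure the lid panel and handle in the top view.

```bash
cat > h.py <<'E'
import cv2,numpy as np
from scipy.spatial.transform import Rotation as R
from bench import r,camera
def rays(c,uv):
    K=np.array([[c["fx"],0,c["cx"]],[0,c["fy"],c["cy"]],[0,0,1]])
    p=cv2.undistortPoints(np.array(uv,float).reshape(-1,1,2),K,np.array(c["D"],float)).reshape(-1,2)
    d=np.c_[p,np.ones(len(p))]
    return np.array(c["eye"]),R.from_quat(c["orientation"]).apply(d)
def onplane(c,uv,z):
    e,d=rays(c,uv); return e+d*((z-e[2])/d[:,2])[:,None]
def tool():
    s=r.read_state(); return np.array(s["ee_pos"]),R.from_quat(s["eef_rot"])
def delta(p,Rt):
    "shift (m) and turn (in units of 2 rad) in tool axes to reach TCP p, orientation Rt"
    p0,R0=tool(); return np.round(R0.inv().apply(np.array(p)-p0),4),np.round((R0.inv()*Rt).as_rotvec()/2,4)
E
python3 - <<'E'
from h import *
c=camera("top");im=c["color"];g=cv2.cvtColor(im,cv2.COLOR_BGR2GRAY)
print(g[195,205:225],g[195,306:325],g[150:165,265],g[222:245,265])
x0,y0=205,145
m=((g>90)&(g<150)).astype(np.uint8);w=np.zeros_like(m);w[150:237,208:325]=m[150:237,208:325]
w=cv2.morphologyEx(w,cv2.MORPH_OPEN,np.ones((5,5)))
n,l,s,ce=cv2.connectedComponentsWithStats(w);i=l[195,265];print(s[i])
cs,_=cv2.findContours((l==i).astype(np.uint8),0,1)
P=onplane(c,cs[0].reshape(-1,2),.148)[:,:2].astype(np.float32)
print("panel",cv2.minAreaRect(P))
m=np.zeros_like(g);m[228:250,235:305]=(g[228:250,235:305]<70)
v,u=np.nonzero(m);Q=onplane(c,np.c_[u,v],.134)[:,:2].astype(np.float32)
print("handle",cv2.minAreaRect(Q),s[i])
E
```

```text
[136 130 134 142 150 149 152 154 148 146 146 150 153 153 154 148 135 121
 110 110] [110 106 107 112 115 127 141 148 154 155 153 153 153 151 151 152 152 153
 152] [138 136 143 149 151 152 151 153 153 142 126 108 106 105 106] [109 110 111 121 143 151 154 151 151 148 147 151 151 152 153 152 153 141
 118  85  68  53  58]
[ 219  157   96   73 6309]
panel ((0.5526066422462463, -0.051390647888183594), (0.17157474160194397, 0.2333068549633026), 5.035635948181152)
handle ((0.43732187151908875, -0.06177583336830139), (0.030318979173898697, 0.12905703485012054), 5.083683490753174) [ 219  157   96   73 6309]
```

```bash
cat >> h.py <<'E'
PSI=np.radians(5.1); UX=np.array([np.cos(PSI),np.sin(PSI),0]);UY=np.array([-np.sin(PSI),np.cos(PSI),0]);UZ=np.array([0,0,1.])
C=np.array([.5526,-.0514,0])
def box(x,y,z): return C+x*UX+y*UY+z*UZ
def ori(tilt,yaw=None,roll=0):
    "tool z: tilt deg below horizontal, heading yaw deg; jaws in the vertical plane at roll 0"
    y=PSI if yaw is None else np.radians(yaw); t=np.radians(tilt);u=np.array([np.cos(y),np.sin(y),0])
    z=np.cos(t)*u-np.sin(t)*UZ; x=np.sin(t)*u+np.cos(t)*UZ
    return R.from_matrix(np.c_[x,np.cross(z,x),z])*R.from_euler('z',roll,degrees=True)
def grasp(p,o,d=.0187): return np.array(p)+d*o.as_matrix()[:,2]   # TCP for grasp point p
def plan(wps):
    "print deltas waypoint to waypoint"
    p0,R0=tool()
    for p,o in wps:
        p=np.array(p);d=R0.inv().apply(p-p0);w=(R0.inv()*o).as_rotvec()
        print("xyz",np.round(d,3),"a",np.round(w/2,3),"rows %.1f"%max(np.linalg.norm(d)/.0417,np.degrees(np.linalg.norm(w))/7.16),"->",np.round(p,3))
        p0,R0=p,o
def handle(q):
    a=np.arctan2(.012,.218)+q; L=np.hypot(.218,.012)
    return box(.088-L*np.cos(a),0,.122+L*np.sin(a))
E
python3 - <<'E'
from h import *
o=ori(45)
plan([((.38,-.40,.30),ori(80,-40)),((.40,-.20,.30),ori(70,-15)),(grasp(handle(0),o,-.06),o)])
E
```

```text
xyz [-0.101 -0.173 -0.078] a [ 0.019  0.086 -0.215] rows 5.1 -> [ 0.38 -0.4   0.3 ]
xyz [-0.112 -0.166 -0.02 ] a [ 0.057  0.086 -0.211] rows 4.8 -> [ 0.4 -0.2  0.3]
xyz [-0.092 -0.124  0.098] a [ 0.095  0.216 -0.149] rows 4.5 -> [ 0.381 -0.067  0.176]
```

```bash
A='{"x":-0.101,"y":-0.173,"z":-0.078,"ax":0.019,"ay":0.086,"az":-0.215,"claw":0.45}'; true
python3 -m crank '[{"x":-0.02,"y":-0.035,"z":-0.04,"ax":0.004,"ay":0.017,"az":-0.043,"claw":0.45},{"x":-0.04,"y":-0.07,"z":-0.078,"ax":0.008,"ay":0.034,"az":-0.086,"claw":0.45},{"x":-0.06,"y":-0.104,"z":-0.078,"ax":0.011,"ay":0.052,"az":-0.129,"claw":0.45},{"x":-0.08,"y":-0.139,"z":-0.078,"ax":0.015,"ay":0.069,"az":-0.172,"claw":0.45},{"x":-0.101,"y":-0.173,"z":-0.078,"ax":0.019,"ay":0.086,"az":-0.215,"claw":0.45}]' 20
python3 -m crank '[{"x":-0.022,"y":-0.033,"z":-0.004,"ax":0.011,"ay":0.017,"az":-0.042,"claw":0.45},{"x":-0.045,"y":-0.066,"z":-0.008,"ax":0.023,"ay":0.034,"az":-0.084,"claw":0.45},{"x":-0.067,"y":-0.1,"z":-0.012,"ax":0.034,"ay":0.052,"az":-0.127,"claw":0.45},{"x":-0.09,"y":-0.133,"z":-0.016,"ax":0.046,"ay":0.069,"az":-0.169,"claw":0.45},{"x":-0.112,"y":-0.166,"z":-0.02,"ax":0.057,"ay":0.086,"az":-0.211,"claw":0.45}]'
python3 - <<'E'
from h import *
o=ori(45)
print(r.read_state()["joint_positions"])
plan([(grasp(handle(0),o,-.06),o)])
E
```

```text
time: 0.57
ee_pos: [0.3717, -0.4134, 0.3014]
eef_rot: [0.937, -0.339, 0.084, 0.031]
ft_force: [0.8, -0.4, -0.1]
width: 0.0615
time: 0.98
ee_pos: [0.3897, -0.2124, 0.2999]
eef_rot: [0.976, -0.126, 0.173, 0.022]
ft_force: [0.5, 0.7, 0.4]
width: 0.0291
[ 0.86615685 -0.36595994 -0.30987098  2.02229022 -0.23311483  1.13876087
  0.36247209]
xyz [-0.085 -0.139  0.1  ] a [ 0.094  0.215 -0.147] rows 4.6 -> [ 0.381 -0.067  0.176]
```

```bash

python3 -m crank '[{"x":-0.02,"y":-0.03,"z":0.02,"ax":0.02,"ay":0.043,"az":-0.03,"claw":0.45},{"x":-0.04,"y":-0.06,"z":0.04,"ax":0.038,"ay":0.086,"az":-0.06,"claw":0.45},{"x":-0.06,"y":-0.09,"z":0.06,"ax":0.056,"ay":0.13,"az":-0.09,"claw":0.45},{"x":-0.08,"y":-0.12,"z":0.08,"ax":0.075,"ay":0.172,"az":-0.12,"claw":0.45},{"x":-0.085,"y":-0.139,"z":0.1,"ax":0.094,"ay":0.215,"az":-0.147,"claw":0.45}]'
python3 - <<'E'
from h import *
s=r.read_state();print(s["joint_positions"],s["width"])
p,Ro=tool();print(np.round(Ro.as_matrix(),3))
for t in(45,55,65):
  o=ori(t);plan([(grasp(handle(0),o,-.06),o)])
E
```

```text
time: 1.4
ee_pos: [0.4135, -0.1237, 0.2084]
eef_rot: [0.951, -0.004, 0.308, -0.021]
ft_force: [0.3, 3.0, -0.3]
width: 0.0242
[ 0.75009556 -0.49938034 -0.2613718   2.39408314 -0.64639576  0.773723
  0.84306843] 0.024221614943802226
[[ 0.811  0.006  0.585]
 [-0.02  -0.999  0.037]
 [ 0.585 -0.042 -0.81 ]]
xyz [-0.046 -0.056  0.009] a [ 0.011  0.079 -0.046] rows 1.8 -> [ 0.381 -0.067  0.176]
xyz [-0.036 -0.057  0.008] a [ 0.007 -0.008 -0.046] rows 1.6 -> [ 0.389 -0.066  0.183]
xyz [-0.026 -0.058  0.009] a [ 0.003 -0.096 -0.047] rows 1.7 -> [ 0.398 -0.065  0.188]
```

```bash
python3 - <<'E'
from h import *
plan([(grasp(handle(0),ori(88),-.06),ori(88))])
E
```

```text
xyz [-0.004 -0.06   0.018] a [-0.007 -0.296 -0.047] rows 4.8 -> [ 0.421 -0.063  0.194]
```

```bash

python3 -m crank '[{"x":-0.001,"y":-0.012,"z":0.0,"ax":-0.001,"ay":-0.06,"az":-0.01,"claw":0.5},{"x":-0.002,"y":-0.024,"z":0.005,"ax":-0.003,"ay":-0.12,"az":-0.02,"claw":0.5},{"x":-0.003,"y":-0.036,"z":0.01,"ax":-0.005,"ay":-0.18,"az":-0.03,"claw":0.5},{"x":-0.004,"y":-0.05,"z":0.015,"ax":-0.006,"ay":-0.24,"az":-0.04,"claw":0.5},{"x":-0.004,"y":-0.06,"z":0.018,"ax":-0.007,"ay":-0.296,"az":-0.047,"claw":0.5}]'
python3 -m crank '[{"claw":0.5},{"claw":0.5},{"claw":0.5},{"claw":0.5},{"claw":0.5}]'
python3 - <<'E'
from h import *
plan([(grasp(handle(0),ori(88),-.06),ori(88))])
print(r.read_state()["joint_positions"])
c=camera("wrist");cv2.imwrite("pics/w1.png",c["color"])
t=camera("top");cv2.imwrite("pics/t1.png",t["color"])
print({k:np.round(v,4).tolist() for k,v in c.items() if k!="color"})
E
```

```text
time: 1.82
ee_pos: [0.4214, -0.0656, 0.1961]
eef_rot: [0.999, 0.041, 0.016, 0.0]
ft_force: [-0.3, 1.1, 0.2]
width: 0.0218
xyz [-0.    -0.003  0.002] a [ 0.001  0.001 -0.004] rows 0.1 -> [ 0.421 -0.063  0.194]
[ 0.88416262 -0.10452389 -0.77229697  1.97554618 -0.08215851  1.21004472
  0.22284155]
{'fx': 297.6295, 'fy': 297.6295, 'cx': 257.3164, 'cy': 198.13, 'D': [0.0054, 0.0, 0.0, 0.0, 0.0], 'eye': [0.4104, 0.0134, 0.3578], 'orientation': [0.9884, 0.038, 0.0211, 0.1454]}schema error: expected keys x, y, z, ax, ay, az, claw
```

View pics/w1.png

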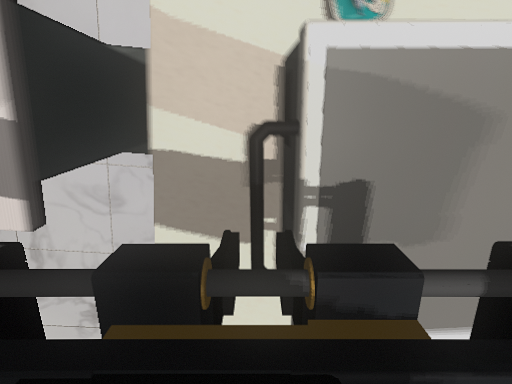

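The wrist view shows the handle bar running vertically at columns 250–263. It lies between the fingertips at about 237 and 279, and the lid edge is at about 300. Next I'll cast the bar's position.

```bash
python3 - <<'E'
from h import *
c=camera("wrist");g=cv2.cvtColor(c["color"],cv2.COLOR_BGR2GRAY)
for v in(160,200,225):
    row=g[v,235:290].astype(int); i=np.nonzero(row[:35]<90)[0]; print(v,i.min()+235,i.max()+235,row[::2])
    P=onplane(c,[[i.min()+235,v],[i.max()+236,v]],.134); print((P-C)@UX,(P-C)@UY)
p,_=tool();print("tcp box",(p-C)@UX,(p-C)@UY)
E
```

```text
160 248 262 [209 209 209 210 210 212 122  43  49  50  56  53  49  43 129 164 165 166
 166 180 192  96 102 102  85  52  50  53]
[-0.13530349 -0.12405245] [0.04232294 0.04222885]
200 249 262 [128 126 127 128 127 128 131  39  39  38  40  39  37  35 110 129 127 127
 125 125 126 126 126 127  41  48  47  48]
[-0.13492199 -0.12400543] [0.0110262 0.0108913]
225 249 262 [128 127 127 128 127 128 130  65  37  37  39  37  36  34 111 127 138 198
 212 211 203 126 126 122  48  47  50  50]
[-0.13516613 -0.12397456] [-0.00981413 -0.00998219]
tcp box -0.1316418515819325 -0.0016633025321266676
```

```bash

python3 -m crank '[{"x":0,"y":0,"z":0.03,"ax":0,"ay":0,"az":0,"claw":0.5},{"x":0,"y":0,"z":0.055,"ax":0,"ay":0,"az":0,"claw":0.5},{"x":0,"y":0,"z":0.074,"ax":0,"ay":0,"az":0,"claw":0.5},{"x":0,"y":0,"z":0.074,"ax":0,"ay":0,"az":0,"claw":0.5},{"x":0,"y":0,"z":0.074,"ax":0,"ay":0,"az":0,"claw":1}]' 15
python3 -m crank '[{"x":0,"y":0,"z":0,"ax":0,"ay":0,"az":0,"claw":1},{"x":0,"y":0,"z":0,"ax":0,"ay":0,"az":0,"claw":1},{"x":0,"y":0,"z":0,"ax":0,"ay":0,"az":0,"claw":1},{"x":0,"y":0,"z":0,"ax":0,"ay":0,"az":0,"claw":1},{"x":0,"y":0,"z":0,"ax":0,"ay":0,"az":0,"claw":1}]'
python3 - <<'E'
from h import *
W=[]
for q,t in((.2,82),(.4,75),(.6,68),(.8,62),(1.0,56),(1.2,51),(1.4,46),(1.62,42)):
    o=ori(t);W.append((grasp(handle(q),o,.012),o))
plan(W)
E
```

```text
time: 2.38
ee_pos: [0.4223, -0.0663, 0.1211]
eef_rot: [0.999, 0.04, 0.017, -0.001]
ft_force: [0.5, -0.6, 0.5]
width: 0.0192
time: 2.8
ee_pos: [0.4238, -0.0664, 0.1224]
eef_rot: [0.999, 0.04, 0.018, -0.0]
ft_force: [-4.3, -1.1, 8.5]
width: 0.0101
xyz [ 0.009 -0.004 -0.042] a [ 0.001  0.052 -0.004] rows 1.0 -> [ 0.431 -0.062  0.165]
xyz [ 0.022  0.    -0.038] a [0.    0.061 0.   ] rows 1.1 -> [ 0.448 -0.061  0.206]
xyz [ 0.033  0.    -0.03 ] a [0.    0.061 0.   ] rows 1.1 -> [ 0.472 -0.059  0.244]
xyz [ 0.041  0.    -0.018] a [ 0.     0.052 -0.   ] rows 1.1 -> [ 0.503 -0.056  0.276]
xyz [ 0.044 -0.    -0.006] a [-0.     0.052  0.   ] rows 1.1 -> [ 0.54  -0.053  0.302]
xyz [0.044 0.    0.008] a [ 0.     0.044 -0.   ] rows 1.1 -> [ 0.58  -0.049  0.32 ]
xyz [ 0.04  -0.     0.019] a [0.    0.044 0.   ] rows 1.1 -> [ 0.623 -0.045  0.33 ]
xyz [ 0.036 -0.     0.033] a [-0.     0.035  0.   ] rows 1.2 -> [ 0.672 -0.041  0.331]
```

```bash
cat >> h.py <<'E'
def rows(qs,tilt,d=.012,f=None):
    "cumulative rows in tool axes, 5 per call, along handle arc"
    p0,R0=tool(); 
    for i,q in enumerate(qs):
        o=ori(tilt(q)); p=grasp(handle(q) if f is None else f(q),o,d)
        dd=R0.inv().apply(p-p0);w=(R0.inv()*o).as_rotvec()/2
        print(round(q,2),np.round(dd,3),np.round(w,3),np.round(p,3))
        if i%5==4:p0,R0=p,o
E
python3 - <<'E'
from h import *
rows([.1,.2,.3,.4,.5,.6,.7,.8,.9,1.,1.1,1.2,1.3,1.4,1.5],lambda q:88-30*q)
E
```

```text
0.1 [ 0.004 -0.004 -0.021] [ 0.001  0.026 -0.004] [ 0.426 -0.063  0.144]
0.2 [ 0.009 -0.004 -0.042] [ 0.001  0.052 -0.004] [ 0.431 -0.062  0.165]
0.3 [ 0.017 -0.004 -0.063] [ 0.001  0.078 -0.004] [ 0.439 -0.062  0.186]
0.4 [ 0.027 -0.004 -0.083] [ 0.001  0.104 -0.004] [ 0.448 -0.061  0.206]
0.5 [ 0.039 -0.004 -0.102] [ 0.001  0.13  -0.004] [ 0.459 -0.06   0.226]
0.6 [ 0.018  0.    -0.014] [-0.     0.026  0.   ] [ 0.472 -0.059  0.244]
0.7 [ 0.037  0.    -0.025] [ 0.     0.052 -0.   ] [ 0.487 -0.057  0.261]
0.8 [ 0.057  0.    -0.035] [0.    0.079 0.   ] [ 0.503 -0.056  0.276]
0.9 [ 0.078  0.    -0.043] [-0.     0.105 -0.   ] [ 0.52  -0.054  0.29 ]
1.0 [ 0.099  0.    -0.049] [-0.     0.131  0.   ] [ 0.539 -0.053  0.302]
1.1 [ 0.022 -0.     0.002] [-0.     0.026  0.   ] [ 0.559 -0.051  0.312]
1.2 [0.044 0.    0.006] [-0.     0.052  0.   ] [ 0.58  -0.049  0.32 ]
1.3 [ 0.066 -0.     0.012] [-0.     0.079  0.   ] [ 0.602 -0.047  0.326]
1.4 [0.087 0.    0.021] [-0.     0.105 -0.   ] [ 0.623 -0.045  0.33 ]
1.5 [0.107 0.    0.031] [-0.     0.131  0.   ] [ 0.646 -0.043  0.332]
```

```bash

python3 -m crank '[{"x":0.004,"y":0,"z":-0.021,"ax":0,"ay":0.026,"az":0,"claw":1},{"x":0.009,"y":0,"z":-0.042,"ax":0,"ay":0.052,"az":0,"claw":1},{"x":0.017,"y":0,"z":-0.063,"ax":0,"ay":0.078,"az":0,"claw":1},{"x":0.027,"y":0,"z":-0.083,"ax":0,"ay":0.104,"az":0,"claw":1},{"x":0.039,"y":0,"z":-0.102,"ax":0,"ay":0.13,"az":0,"claw":1}]'
python3 -m crank '[{"x":0.018,"y":0,"z":-0.014,"ax":0,"ay":0.026,"az":0,"claw":1},{"x":0.037,"y":0,"z":-0.025,"ax":0,"ay":0.052,"az":0,"claw":1},{"x":0.057,"y":0,"z":-0.035,"ax":0,"ay":0.079,"az":0,"claw":1},{"x":0.078,"y":0,"z":-0.043,"ax":0,"ay":0.105,"az":0,"claw":1},{"x":0.099,"y":0,"z":-0.049,"ax":0,"ay":0.131,"az":0,"claw":1}]'
python3 - <<'E'
from h import *
print(r.read_state()["joint_positions"])
rows([1.1,1.2,1.3,1.4,1.5,1.6,1.65,1.65,1.65,1.65],lambda q:88-30*q)
E
```

```text
time: 3.22
ee_pos: [0.4561, -0.0636, 0.2249]
eef_rot: [0.989, 0.04, 0.145, -0.006]
ft_force: [-12.1, -0.8, 4.9]
width: 0.0102
time: 3.63
ee_pos: [0.5396, -0.0567, 0.3023]
eef_rot: [0.96, 0.039, 0.277, -0.011]
ft_force: [-0.9, -0.2, -0.7]
width: 0.0103
[ 0.8579532  -0.30085089 -0.62847511  2.00528318 -0.42866947  0.86971548
  0.47721973]
1.1 [ 0.022 -0.004  0.003] [ 0.003  0.025 -0.003] [ 0.559 -0.051  0.312]
1.2 [ 0.044 -0.004  0.007] [ 0.003  0.051 -0.003] [ 0.58  -0.049  0.32 ]
1.3 [ 0.066 -0.005  0.013] [ 0.003  0.077 -0.003] [ 0.602 -0.047  0.326]
1.4 [ 0.086 -0.005  0.021] [ 0.003  0.103 -0.003] [ 0.623 -0.045  0.33 ]
1.5 [ 0.106 -0.005  0.032] [ 0.003  0.13  -0.003] [ 0.646 -0.043  0.332]
1.6 [ 0.015 -0.     0.016] [0.    0.026 0.   ] [ 0.668 -0.041  0.332]
1.65 [ 0.022 -0.     0.025] [ 0.     0.039 -0.   ] [ 0.679 -0.04   0.331]
1.65 [ 0.022 -0.     0.025] [ 0.     0.039 -0.   ] [ 0.679 -0.04   0.331]
1.65 [ 0.022 -0.     0.025] [ 0.     0.039 -0.   ] [ 0.679 -0.04   0.331]
1.65 [ 0.022 -0.     0.025] [ 0.     0.039 -0.   ] [ 0.679 -0.04   0.331]
```

```bash

python3 -m crank '[{"x":0.022,"y":0,"z":0.003,"ax":0,"ay":0.026,"az":0,"claw":1},{"x":0.044,"y":0,"z":0.007,"ax":0,"ay":0.052,"az":0,"claw":1},{"x":0.066,"y":0,"z":0.013,"ax":0,"ay":0.078,"az":0,"claw":1},{"x":0.087,"y":0,"z":0.021,"ax":0,"ay":0.104,"az":0,"claw":1},{"x":0.106,"y":0,"z":0.032,"ax":0,"ay":0.13,"az":0,"claw":1}]'
python3 -m crank '[{"x":0.008,"y":0,"z":0.008,"ax":0,"ay":0.013,"az":0,"claw":1},{"x":0.015,"y":0,"z":0.016,"ax":0,"ay":0.026,"az":0,"claw":1},{"x":0.02,"y":0,"z":0.022,"ax":0,"ay":0.035,"az":0,"claw":1},{"x":0.021,"y":0,"z":0.023,"ax":0,"ay":0.037,"az":0,"claw":1},{"x":0.021,"y":0,"z":0.023,"ax":0,"ay":0.037,"az":0,"claw":1}]'
python3 - <<'E'
from h import *
p,o=tool();m=o.as_matrix();b=p-.012*m[:,2]-box(.088,0,.122)
print(r.read_state()["joint_positions"], "lid est",np.pi-np.arctan2(b[2],b@UX)-np.arctan2(12,218), "tilt",np.degrees(np.arcsin(-m[2,2])))
cv2.imwrite("pics/s2.png",camera("scene")["color"])
E
```

```text
time: 4.05
ee_pos: [0.6469, -0.0478, 0.3317]
eef_rot: [0.916, 0.037, 0.4, -0.016]
ft_force: [0.1, 1.5, 2.7]
width: 0.0102
time: 4.47
ee_pos: [0.677, -0.0451, 0.3301]
eef_rot: [0.901, 0.037, 0.432, -0.018]
ft_force: [0.1, 2.8, 5.1]
width: 0.0107
[ 0.79510533 -0.12083513 -0.67878575  1.9865613  -0.53757044  0.40781605
  0.56807057] lid est 1.641136858932047 tilt 38.82351301972592
```

View pics/s2.png

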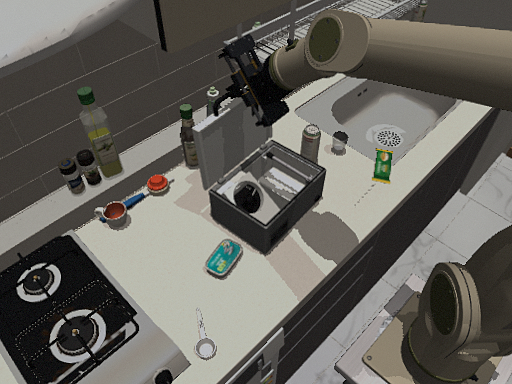

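The scene view shows the lid leaning back, the gripper on its handle, the black knob at (245,193) and the stay in the tub at about (280,185). I'll release the handle and back off.

```bash

python3 -m crank '[{"x":0,"y":0,"z":0,"ax":0,"ay":0,"az":0,"claw":0.2},{"x":0,"y":0,"z":0,"ax":0,"ay":0,"az":0,"claw":0.2},{"x":0,"y":0,"z":0,"ax":0,"ay":0,"az":0,"claw":0.2},{"x":0,"y":0,"z":-0.02,"ax":0,"ay":0,"az":0,"claw":0.2},{"x":0,"y":0,"z":-0.05,"ax":0,"ay":0,"az":0,"claw":0.2}]'
python3 -m crank '[{"x":0,"y":0,"z":-0.03,"ax":0,"ay":0,"az":0,"claw":0.3},{"x":-0.03,"y":0,"z":-0.06,"ax":0,"ay":0,"az":0,"claw":0.3},{"x":-0.06,"y":0,"z":-0.08,"ax":0,"ay":0,"az":0,"claw":0.3},{"x":-0.09,"y":0,"z":-0.1,"ax":0,"ay":0,"az":0,"claw":0.3},{"x":-0.1,"y":0,"z":-0.11,"ax":0,"ay":0,"az":0,"claw":0.3}]'
python3 - <<'E'
from h import *
plan([(box(-.1,.0,.28),ori(55))])
E
```

```text
time: 4.93
ee_pos: [0.6368, -0.0484, 0.3574]
eef_rot: [0.903, 0.036, 0.429, -0.019]
ft_force: [0.9, -0.3, -0.6]
width: 0.0324
time: 5.35
ee_pos: [0.5263, -0.066, 0.3531]
eef_rot: [0.901, 0.034, 0.431, -0.021]
ft_force: [-0.4, -0.7, 0.5]
width: 0.0302
xyz [-0.103 -0.011 -0.011] a [-0.    -0.141 -0.006] rows 2.5 -> [ 0.453 -0.06   0.28 ]
```

```bash

python3 -m crank '[{"x":-0.034,"y":0,"z":-0.003,"ax":0,"ay":-0.05,"az":0,"claw":0.3},{"x":-0.07,"y":-0.004,"z":-0.007,"ax":0,"ay":-0.1,"az":0,"claw":0.3},{"x":-0.103,"y":-0.011,"z":-0.011,"ax":0,"ay":-0.141,"az":-0.006,"claw":0.3},{"x":-0.103,"y":-0.011,"z":-0.011,"ax":0,"ay":-0.141,"az":-0.006,"claw":0.3},{"x":-0.103,"y":-0.011,"z":-0.011,"ax":0,"ay":-0.141,"az":-0.006,"claw":0.3}]'
python3 - <<'E'
from h import *
import pickle
d={n:camera(n) for n in("wrist","top","scene")};pickle.dump(d,open("v3.pkl","wb"))
a=d["wrist"]["color"]
b=cv2.resize(d["scene"]["color"][120:260,190:345],None,fx=2.5,fy=2.5)
print(a.shape,b.shape,d["wrist"]["eye"],tool()[0],r.read_state()["joint_positions"])
cv2.imwrite("pics/w3.png",a);cv2.imwrite("pics/s3.png",b)
E
```

```text
time: 5.77
ee_pos: [0.4574, -0.0591, 0.2811]
eef_rot: [0.952, 0.045, 0.302, -0.015]
ft_force: [0.8, 0.9, -0.3]
width: 0.0302
(384, 512, 3) (350, 388, 3) [0.35785408 0.01112866 0.41354215] [ 0.45794207 -0.05976686  0.28206169] [ 0.39941775 -0.49944922 -0.18880984  2.23678733 -0.35698679  0.82827801
  0.46405566]
```

View pics/w3.png

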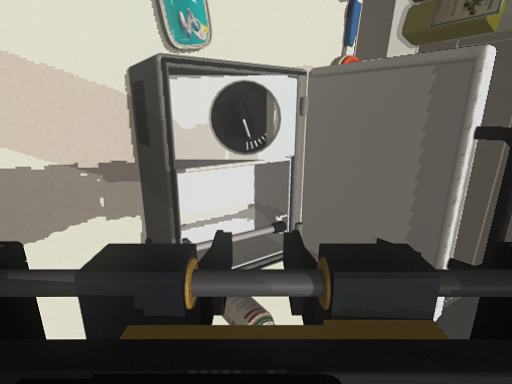

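View pics/s3.png

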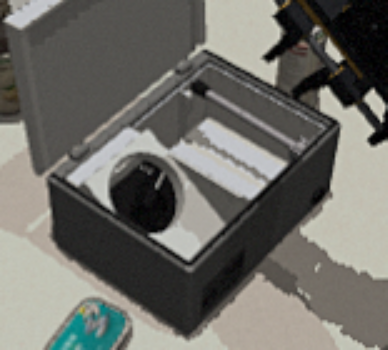

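The wrist view shows the well centred near (245,118). The pointer line runs from about (238,112) to (248,137), so it points right, i.e. clockwise. The stay's rod runs from (185,240) to (285,225). I'll fit the well's ellipses in both views, triangulate, and zoom in on the knob.

```bash
python3 - <<'E'
from h import *
import pickle
d=pickle.load(open("v3.pkl","rb"))
def ell(c,x0,y0,x1,y1,th):
    g=cv2.cvtColor(c["color"],cv2.COLOR_BGR2GRAY);m=np.zeros_like(g);m[y0:y1,x0:x1]=(g[y0:y1,x0:x1]<th)
    cs,_=cv2.findContours(m,0,1);k=max(cs,key=cv2.contourArea);k=cv2.convexHull(k);return cv2.fitEllipse(k)
w=ell(d["wrist"],205,77,285,160,110);s=ell(d["scene"],230,176,265,220,110);print(w,s)
e1,d1=rays(d["wrist"],[w[0]]);e2,d2=rays(d["scene"],[s[0]])
A=np.c_[d1[0],-d2[0]];t=np.linalg.lstsq(A,e2-e1,rcond=None)[0];P1=e1+t[0]*d1[0];P2=e2+t[1]*d2[0]
for P in(P1,P2,(P1+P2)/2):print("box",(P-C)@UX,(P-C)@UY,P[2])
cv2.imwrite("pics/k3.png",cv2.resize(d["wrist"]["color"][70:170,200:300],None,fx=6,fy=6,interpolation=2))
E
```

```text
((245.09716796875, 117.01579284667969), (68.53954315185547, 72.93449401855469), 172.52902221679688) ((245.1280975341797, 204.08602905273438), (32.034828186035156, 48.43856430053711), 13.390593528747559)
box 0.03125591416943946 0.0707118991845957 0.07249238805869745
box 0.02160782308632479 0.07199119295070303 0.0662446758024221
box 0.026431868627882125 0.07135154606764936 0.06936853193055978
```

View pics/k3.png

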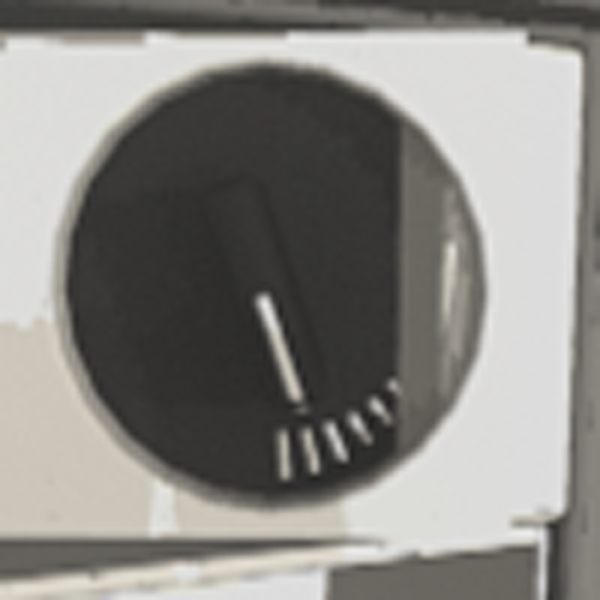

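```bash
python3 - <<'E'
from h import *
import pickle
d=pickle.load(open("v3.pkl","rb"));w=d["wrist"]
e1,d1=rays(w,[(245.1,117)]);e2,d2=rays(d["scene"],[(248.3,197.1)])
t=np.linalg.lstsq(np.c_[d1[0],-d2[0]],e2-e1,rcond=None)[0];P1=e1+t[0]*d1[0];P2=e2+t[1]*d2[0]
f=lambda P:np.round([(P-C)@UX,(P-C)@UY,P[2]],4)
print(f(P1),f(P2),"depth",t[0])
n=-np.sin(np.radians(35))*UX+np.cos(np.radians(35))*UZ;up=np.cos(np.radians(35))*UX+np.sin(np.radians(35))*UZ
def pl(uv,Q):
    e,dd=rays(w,uv);return e+dd*((Q-e)@n/(dd@n))[:,None]
# well width check at several depths along ray; rim points on panel plane
for z in(.35,.36,.37,.38,.39):
    Q=e1+z*d1[0];e=pl([(200+62/6,70+280/6),(200+487/6,70+290/6),(200+270/6,70+60/6),(200+272/6,70+508/6)],Q)
    print(z,f(Q),"widths",np.linalg.norm(e[0]-e[1]),np.linalg.norm(e[2]-e[3]),f((e[0]+e[1])/2))
Q=(P1+P2)/2;T=Q+.018*n
X=pl([(200+262/6,70+295/6),(200+300/6,70+408/6),(200+232/6,70+188/6)],T)
print("axis pt",f(X[0]),"expected",f(T)); 
for a,b in((0,1),(2,1)):
    v=X[b]-X[a];print("pointer angle cw",np.arctan2(v@-UY,v@up),np.linalg.norm(v))
E
```

```text
[0.0117 0.0715 0.1028] [0.0104 0.0717 0.102 ] depth 0.3563949508564578
0.35 [0.0081 0.0717 0.1084] widths 0.0832920591737781 0.08478390286139723 [0.0088 0.0711 0.1089]
0.36 [0.0137 0.0714 0.0997] widths 0.08567183229302891 0.08720630008600858 [0.0144 0.0708 0.1002]
0.37 [0.0194 0.0712 0.091 ] widths 0.08805160541227978 0.08962869731061993 [0.0201 0.0706 0.0915]
0.38 [0.025  0.071  0.0823] widths 0.09043137853153056 0.09205109453523129 [0.0257 0.0704 0.0827]
0.39 [0.0306 0.0708 0.0735] widths 0.09281115165078149 0.09447349175984264 [0.0313 0.0701 0.074 ]
axis pt [0.0006 0.0695 0.117 ] expected [0.0008 0.0716 0.1172]
pointer angle cw 1.244340506232962 0.022285056865126506
pointer angle cw 1.269390410404542 0.042332021894037286
```

```bash
python3 - <<'E'
from h import *
o=ori(65,None,-64);g=box(.006,.070,.110)
plan([(grasp(g,o,-.06),o),(grasp(g,o,.012),o)])
E
```

```text
xyz [-0.006 -0.07   0.14 ] a [ 0.049 -0.08  -0.556] rows 9.0 -> [0.527 0.017 0.164]
xyz [0.    0.    0.072] a [0. 0. 0.] rows 1.7 -> [0.557 0.019 0.099]
```

```bash

python3 -m crank '[{"x":0,"y":-0.014,"z":0.01,"ax":0.005,"ay":-0.008,"az":-0.058,"claw":0.03},{"x":0,"y":-0.028,"z":0.02,"ax":0.01,"ay":-0.016,"az":-0.116,"claw":0.03},{"x":0,"y":-0.042,"z":0.03,"ax":0.015,"ay":-0.024,"az":-0.174,"claw":0.03},{"x":0,"y":-0.056,"z":0.04,"ax":0.02,"ay":-0.032,"az":-0.232,"claw":0.03},{"x":0,"y":-0.07,"z":0.05,"ax":0.025,"ay":-0.04,"az":-0.29,"claw":0.03}]'
python3 - <<'E'
from h import *
o=ori(65,None,-64);g=box(.006,.070,.110)
plan([(grasp(g,o,-.06),o),(grasp(g,o,.012),o)])
print(r.read_state()["joint_positions"])
E
```

```text
time: 6.33
ee_pos: [0.4801, 0.0133, 0.2406]
eef_rot: [0.91, 0.325, 0.254, 0.051]
ft_force: [0.5, -0.4, -0.7]
width: 0.0417
xyz [0.    0.004 0.089] a [ 0.024 -0.039 -0.263] rows 4.3 -> [0.527 0.017 0.164]
xyz [0.    0.    0.072] a [0. 0. 0.] rows 1.7 -> [0.557 0.019 0.099]
[ 0.25201411 -0.37922497 -0.28232824  2.21081313 -0.22127369  0.7823771
  0.76305106]
```

```bash

python3 -m crank '[{"x":0,"y":0.001,"z":0.018,"ax":0.005,"ay":-0.008,"az":-0.053,"claw":0.03},{"x":0,"y":0.002,"z":0.036,"ax":0.01,"ay":-0.016,"az":-0.106,"claw":0.03},{"x":0,"y":0.003,"z":0.054,"ax":0.015,"ay":-0.024,"az":-0.16,"claw":0.03},{"x":0,"y":0.004,"z":0.072,"ax":0.02,"ay":-0.032,"az":-0.213,"claw":0.03},{"x":0,"y":0.004,"z":0.089,"ax":0.024,"ay":-0.039,"az":-0.263,"claw":0.03}]'
python3 -m crank '[{"x":0,"y":0,"z":0,"ax":0,"ay":0,"az":0,"claw":0.03},{"x":0,"y":0,"z":0,"ax":0,"ay":0,"az":0,"claw":0.03},{"x":0,"y":0,"z":0,"ax":0,"ay":0,"az":0,"claw":0.03},{"x":0,"y":0,"z":0,"ax":0,"ay":0,"az":0,"claw":0.03},{"x":0,"y":0,"z":0,"ax":0,"ay":0,"az":0,"claw":0.03}]'
python3 - <<'E'
from h import *
o=ori(65,None,-64);g=box(.006,.070,.110)
plan([(grasp(g,o,-.06),o),(grasp(g,o,.012),o)])
cv2.imwrite("pics/w4.png",camera("wrist")["color"])
E
```

```text
time: 6.75
ee_pos: [0.5269, 0.0158, 0.1639]
eef_rot: [0.804, 0.553, 0.189, 0.106]
ft_force: [-0.2, -0.3, 0.2]
width: 0.0421
time: 7.17
ee_pos: [0.5257, 0.0158, 0.1652]
eef_rot: [0.806, 0.551, 0.189, 0.106]
ft_force: [-0.0, -0.1, 1.0]
width: 0.0426
xyz [0.001 0.001 0.001] a [ 0.001 -0.    -0.003] rows 0.1 -> [0.527 0.017 0.164]
xyz [0.    0.    0.072] a [0. 0. 0.] rows 1.7 -> [0.557 0.019 0.099]
```

View pics/w4.png

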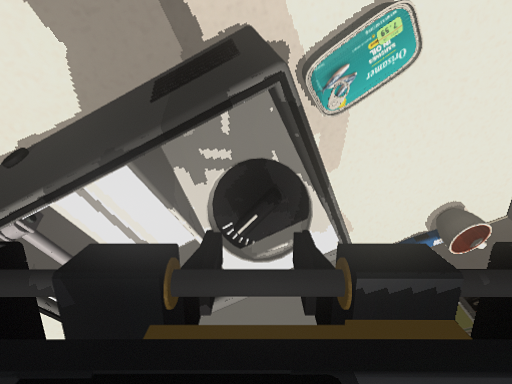

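The well is centred at column 260, midway between the fingers at about 212 and 305, and the pointer is at lower left. I'll descend and close lightly, so the pads turn the bar into line.

```bash

python3 -m crank '[{"x":0,"y":0,"z":0.025,"ax":0,"ay":0,"az":0,"claw":0.03},{"x":0,"y":0,"z":0.045,"ax":0,"ay":0,"az":0,"claw":0.03},{"x":0,"y":0,"z":0.06,"ax":0,"ay":0,"az":0,"claw":0.03},{"x":0,"y":0,"z":0.073,"ax":0,"ay":0,"az":0,"claw":0.03},{"x":0,"y":0,"z":0.073,"ax":0,"ay":0,"az":0,"claw":0.03}]'
python3 -m crank '[{"x":0,"y":0,"z":0,"ax":0,"ay":0,"az":0,"claw":0.2},{"x":0,"y":0,"z":0,"ax":0,"ay":0,"az":0,"claw":0.4},{"x":0,"y":0,"z":0,"ax":0,"ay":0,"az":0,"claw":0.6},{"x":0,"y":0,"z":0,"ax":0,"ay":0,"az":0,"claw":0.8},{"x":0,"y":0,"z":0,"ax":0,"ay":0,"az":0,"claw":0.8}]' 12
python3 -m crank '[{"x":0,"y":0,"z":0,"ax":0,"ay":0,"az":0,"claw":0.9},{"x":0,"y":0,"z":0,"ax":0,"ay":0,"az":0,"claw":0.9},{"x":0,"y":0,"z":0,"ax":0,"ay":0,"az":0,"claw":0.9},{"x":0,"y":0,"z":0,"ax":0,"ay":0,"az":0,"claw":0.9},{"x":0,"y":0,"z":0,"ax":0,"ay":0,"az":0,"claw":0.9}]'
```

```text
time: 7.63
ee_pos: [0.5557, 0.019, 0.0961]
eef_rot: [0.806, 0.552, 0.188, 0.105]
ft_force: [0.0, 1.0, -0.2]
width: 0.0425
time: 8.05
ee_pos: [0.5565, 0.0188, 0.0988]
eef_rot: [0.805, 0.552, 0.189, 0.106]
ft_force: [-0.0, 0.8, 0.3]
width: 0.0167
time: 8.47
ee_pos: [0.5565, 0.0191, 0.0985]
eef_rot: [0.805, 0.552, 0.189, 0.106]
ft_force: [-4.7, 1.2, 7.3]
width: 0.0133
```

```bash

python3 -m crank '[{"x":0,"y":0,"z":0,"ax":-0.004,"ay":-0.008,"az":-0.05,"claw":1},{"x":0,"y":0,"z":0,"ax":-0.008,"ay":-0.016,"az":-0.1,"claw":1},{"x":0,"y":0,"z":0,"ax":-0.012,"ay":-0.024,"az":-0.15,"claw":1},{"x":0,"y":0,"z":0,"ax":-0.016,"ay":-0.032,"az":-0.2,"claw":1},{"x":0,"y":0,"z":0,"ax":-0.02,"ay":-0.04,"az":-0.255,"claw":1}]' 25
python3 -m crank '[{"x":0,"y":0,"z":0,"ax":0,"ay":0,"az":-0.01,"claw":1},{"x":0,"y":0,"z":0,"ax":0,"ay":0,"az":-0.01,"claw":1},{"x":0,"y":0,"z":0,"ax":0,"ay":0,"az":-0.01,"claw":1},{"x":0,"y":0,"z":0,"ax":0,"ay":0,"az":-0.01,"claw":1},{"x":0,"y":0,"z":0,"ax":0,"ay":0,"az":-0.01,"claw":1}]'
python3 - <<'E'
from h import *
p,o=tool();m=o.as_matrix();j=m[:,0];up=np.cos(np.radians(35))*UX+np.sin(np.radians(35))*UZ
print("pad angle from off",np.arctan2(j@up,j@UY),"torque",r.read_state()["torque"])
E
```

```text
time: 8.88
ee_pos: [0.5567, 0.0182, 0.0987]
eef_rot: [0.643, 0.73, 0.134, 0.189]
ft_force: [-2.3, -3.6, 5.9]
width: 0.0131
time: 9.3
ee_pos: [0.5567, 0.0182, 0.0986]
eef_rot: [0.638, 0.734, 0.133, 0.189]
ft_force: [-2.8, -1.1, 5.8]
width: 0.0133
pad angle from off -0.08351025467314946 torque [ 0.35230452  0.28044638 -0.42445338]
```

```bash

python3 -m crank '[{"x":0,"y":0,"z":0,"ax":0,"ay":0,"az":0,"claw":0.3},{"x":0,"y":0,"z":0,"ax":0,"ay":0,"az":0,"claw":0.3},{"x":0,"y":0,"z":0,"ax":0,"ay":0,"az":0,"claw":0.3},{"x":0,"y":0,"z":-0.02,"ax":0,"ay":0,"az":0,"claw":0.3},{"x":0,"y":0,"z":-0.05,"ax":0,"ay":0,"az":0,"claw":0.3}]'
python3 -m crank '[{"x":0,"y":0,"z":-0.035,"ax":0,"ay":0,"az":0,"claw":0.3},{"x":0,"y":0,"z":-0.06,"ax":0,"ay":0,"az":0,"claw":0.3},{"x":0,"y":0,"z":-0.07,"ax":0,"ay":0,"az":0,"claw":0.3},{"x":0,"y":0,"z":-0.07,"ax":0,"ay":0,"az":0,"claw":0.3},{"x":0,"y":0,"z":-0.07,"ax":0,"ay":0,"az":0,"claw":0.3}]'
python3 - <<'E'
from h import *
cv2.imwrite("pics/w5.png",camera("wrist")["color"])
o=ori(75,None,-90);plan([(grasp(box(.023,-.076,.108),o,-.07),o)])
print(r.read_state()["joint_positions"])
E
```

```text
time: 9.72
ee_pos: [0.5323, 0.0212, 0.1403]
eef_rot: [0.638, 0.736, 0.131, 0.187]
ft_force: [-0.7, 0.2, 0.3]
width: 0.0294
time: 10.13
ee_pos: [0.5027, 0.0243, 0.2047]
eef_rot: [0.637, 0.735, 0.133, 0.189]
ft_force: [1.0, 0.1, -0.9]
width: 0.0301
xyz [-0.153  0.02   0.06 ] a [0.096 0.046 0.032] rows 4.0 -> [ 0.564 -0.127  0.176]
[ 0.12750814 -0.24355245 -0.32324113  2.17291387  0.08561275  0.7573912
  1.45967318]
```

View pics/w5.png

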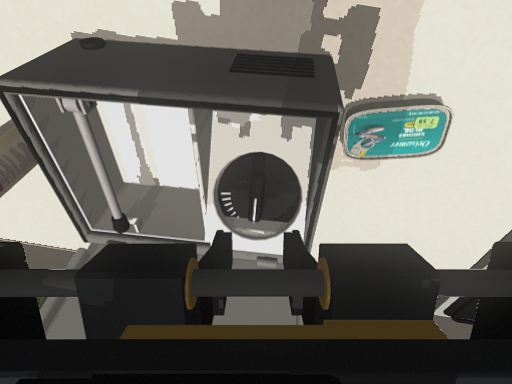

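The pointer now faces the back, up the slope (bar at (258,180)–(255,220)), so the thermostat is off. The stay runs from its pivot at (78,103) to its tip at (120,223). Next I'll move over the stay.

```bash

python3 -m crank '[{"x":-0.034,"y":0.004,"z":0.0,"ax":0.02,"ay":0.01,"az":0.007,"claw":0.3},{"x":-0.068,"y":0.008,"z":0.01,"ax":0.04,"ay":0.02,"az":0.014,"claw":0.3},{"x":-0.102,"y":0.012,"z":0.025,"ax":0.06,"ay":0.03,"az":0.021,"claw":0.3},{"x":-0.136,"y":0.016,"z":0.042,"ax":0.08,"ay":0.04,"az":0.028,"claw":0.3},{"x":-0.153,"y":0.02,"z":0.06,"ax":0.096,"ay":0.046,"az":0.032,"claw":0.3}]'
python3 -m crank '[{"x":0,"y":0,"z":0,"ax":0,"ay":0,"az":0,"claw":0.3},{"x":0,"y":0,"z":0,"ax":0,"ay":0,"az":0,"claw":0.3},{"x":0,"y":0,"z":0,"ax":0,"ay":0,"az":0,"claw":0.3},{"x":0,"y":0,"z":0,"ax":0,"ay":0,"az":0,"claw":0.3},{"x":0,"y":0,"z":0,"ax":0,"ay":0,"az":0,"claw":0.3}]'
python3 - <<'E'
from h import *
cv2.imwrite("pics/w6.png",camera("wrist")["color"])
o=ori(75,None,-90);plan([(grasp(box(.023,-.076,.108),o,-.07),o),(grasp(box(.023,-.076,.110),o,.0187),o)])
print(r.read_state()["joint_positions"])
c=camera("wrist");pts=[box(-.077,-.076,.108),box(.023,-.076,.109),box(.061,-.076,.111)]
K=np.array([[c["fx"],0,c["cx"]],[0,c["fy"],c["cy"]],[0,0,1]]);Rc=R.from_quat(c["orientation"]).inv()
print("expected px",cv2.projectPoints(Rc.apply(np.array(pts)-c["eye"]),np.zeros(3),np.zeros(3),K,np.array(c["D"]))[0].reshape(-1,2))
E
```

```text
time: 10.6
ee_pos: [0.5651, -0.1318, 0.1745]
eef_rot: [0.671, 0.73, 0.095, 0.088]
ft_force: [-0.2, -0.4, 0.2]
width: 0.0306
time: 11.02
ee_pos: [0.5647, -0.1253, 0.1771]
eef_rot: [0.668, 0.732, 0.097, 0.089]
ft_force: [-0.9, 1.4, -0.1]
width: 0.0305
xyz [-0.001 -0.001  0.001] a [ 0.001 -0.     0.001] rows 0.1 -> [ 0.564 -0.127  0.176]
xyz [-0.     0.001  0.087] a [0. 0. 0.] rows 2.1 -> [ 0.587 -0.125  0.092]
[ 0.22542462  0.08513575 -0.04517195  1.87968583 -0.0826475   0.92364977
  1.88382859]
expected px [[255.26000219  77.9305899 ]
 [255.52453871 207.56550554]
 [255.58742453 244.70177108]]
```

View pics/w6.png

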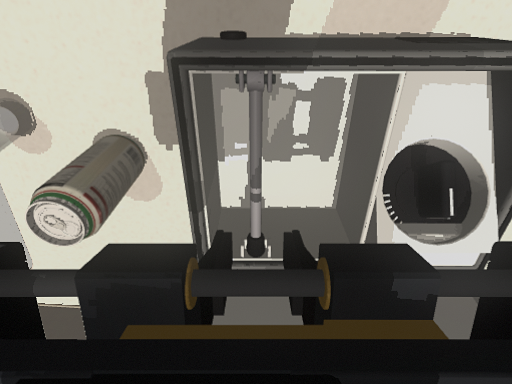

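The stay matches the prediction, with its pivot at (256,78) and its tip at (256,243), centred between the fingers. The can is clear on the left. I'll descend and pinch.

```bash

python3 -m crank '[{"x":0,"y":0,"z":0.03,"ax":0,"ay":0,"az":0,"claw":0.3},{"x":0,"y":0,"z":0.055,"ax":0,"ay":0,"az":0,"claw":0.3},{"x":0,"y":0,"z":0.075,"ax":0,"ay":0,"az":0,"claw":0.3},{"x":0,"y":0,"z":0.087,"ax":0,"ay":0,"az":0,"claw":0.3},{"x":0,"y":0,"z":0.087,"ax":0,"ay":0,"az":0,"claw":0.3}]' 15
python3 -m crank '[{"x":0,"y":0,"z":0,"ax":0,"ay":0,"az":0,"claw":1},{"x":0,"y":0,"z":0,"ax":0,"ay":0,"az":0,"claw":1},{"x":0,"y":0,"z":0,"ax":0,"ay":0,"az":0,"claw":1},{"x":0,"y":0,"z":0,"ax":0,"ay":0,"az":0,"claw":1},{"x":0,"y":0,"z":0,"ax":0,"ay":0,"az":0,"claw":1}]'
cat >> h.py <<'E'
def stay(q,r0=.1): return box(-.077+r0*np.cos(q),-.076,.108+r0*np.sin(q))
E
python3 - <<'E'
from h import *
ori0=ori
import h; h.ori=lambda t:ori0(t,None,-90)
h.rows([.1,.2,.3,.4,.5,.6,.7,.8,.9,1.0],lambda q:75,.0187,stay)
E
```

```text
time: 11.53
ee_pos: [0.5863, -0.1236, 0.0905]
eef_rot: [0.669, 0.732, 0.096, 0.087]
ft_force: [-0.6, 0.6, -1.0]
width: 0.0303
time: 11.95
ee_pos: [0.588, -0.1249, 0.0939]
eef_rot: [0.669, 0.731, 0.097, 0.089]
ft_force: [0.8, 0.0, 0.0]
width: 0.0081
0.1 [ 0.     0.    -0.006] [0.002 0.    0.   ] [ 0.587 -0.125  0.1  ]
0.2 [ 0.     0.001 -0.016] [0.002 0.    0.   ] [ 0.585 -0.125  0.11 ]
0.3 [ 0.     0.002 -0.026] [0.002 0.    0.   ] [ 0.583 -0.125  0.119]
0.4 [ 0.     0.001 -0.036] [0.002 0.    0.   ] [ 0.579 -0.125  0.129]
0.5 [ 0.    -0.001 -0.046] [0.002 0.    0.   ] [ 0.575 -0.126  0.138]
0.6 [ 0.    -0.003 -0.01 ] [0. 0. 0.] [ 0.57  -0.126  0.146]
0.7 [-0.    -0.007 -0.019] [0. 0. 0.] [ 0.564 -0.127  0.154]
0.8 [-0.    -0.011 -0.028] [0. 0. 0.] [ 0.557 -0.127  0.162]
0.9 [-0.    -0.017 -0.036] [0. 0. 0.] [ 0.549 -0.128  0.168]
1.0 [-0.    -0.023 -0.044] [0. 0. 0.] [ 0.541 -0.129  0.174]
```

```bash

python3 -m crank '[{"x":0,"y":0,"z":-0.006,"ax":0,"ay":0,"az":0,"claw":1},{"x":0,"y":0.001,"z":-0.016,"ax":0,"ay":0,"az":0,"claw":1},{"x":0,"y":0.002,"z":-0.026,"ax":0,"ay":0,"az":0,"claw":1},{"x":0,"y":0.001,"z":-0.036,"ax":0,"ay":0,"az":0,"claw":1},{"x":0,"y":-0.001,"z":-0.046,"ax":0,"ay":0,"az":0,"claw":1}]'
python3 -m crank '[{"x":0,"y":-0.003,"z":-0.01,"ax":0,"ay":0,"az":0,"claw":1},{"x":0,"y":-0.007,"z":-0.019,"ax":0,"ay":0,"az":0,"claw":1},{"x":0,"y":-0.011,"z":-0.028,"ax":0,"ay":0,"az":0,"claw":1},{"x":0,"y":-0.017,"z":-0.036,"ax":0,"ay":0,"az":0,"claw":1},{"x":0,"y":-0.023,"z":-0.044,"ax":0,"ay":0,"az":0,"claw":1}]'
python3 -m crank '[{"x":0,"y":0,"z":0,"ax":0,"ay":0,"az":0,"claw":1},{"x":0,"y":0,"z":0,"ax":0,"ay":0,"az":0,"claw":1},{"x":0,"y":-0.003,"z":-0.001,"ax":0,"ay":0,"az":0,"claw":1},{"x":0,"y":-0.003,"z":-0.001,"ax":0,"ay":0,"az":0,"claw":1},{"x":0,"y":-0.003,"z":-0.001,"ax":0,"ay":0,"az":0,"claw":1}]'
python3 - <<'E'
from h import *
p,o=tool();g=p-.0187*o.as_matrix()[:,2]-box(-.077,-.076,.108);print(g@UX,g@UY,g[2],np.arctan2(g[2],g@UX),np.hypot(g@UX,g[2]))
E
```

```text
time: 12.37
ee_pos: [0.5743, -0.1259, 0.138]
eef_rot: [0.669, 0.731, 0.097, 0.089]
ft_force: [0.3, -3.0, -1.4]
width: 0.0081
time: 12.78
ee_pos: [0.5404, -0.1288, 0.1742]
eef_rot: [0.669, 0.732, 0.097, 0.089]
ft_force: [10.9, -3.4, -11.9]
width: 0.0083
time: 13.2
ee_pos: [0.5395, -0.1289, 0.1747]
eef_rot: [0.669, 0.732, 0.098, 0.09]
ft_force: [9.5, -4.5, -1.8]
width: 0.0084
0.052146872297280336 -2.1038461363841924e-05 0.08478432645953839 1.0193817541143526 0.09953732115938445
```

```bash

python3 -m crank '[{"x":0,"y":0,"z":0,"ax":0,"ay":0,"az":0,"claw":0.3},{"x":0,"y":0,"z":0,"ax":0,"ay":0,"az":0,"claw":0.3},{"x":0,"y":0,"z":0,"ax":0,"ay":0,"az":0,"claw":0.3},{"x":0,"y":0,"z":-0.02,"ax":0,"ay":0,"az":0,"claw":0.3},{"x":0,"y":0,"z":-0.05,"ax":0,"ay":0,"az":0,"claw":0.3}]'
python3 -m crank '[{"x":0,"y":0,"z":-0.035,"ax":0,"ay":0,"az":0,"claw":0.3},{"x":0,"y":0,"z":-0.07,"ax":0,"ay":0,"az":0,"claw":0.3},{"x":0,"y":0,"z":-0.1,"ax":0,"ay":0,"az":0,"claw":0.3},{"x":0,"y":0,"z":-0.11,"ax":0,"ay":0,"az":0,"claw":0.3},{"x":0,"y":0,"z":-0.11,"ax":0,"ay":0,"az":0,"claw":0.3}]'
python3 - <<'E'
from h import *
plan([((.51,-.10,.36),ori(64,None,-60)),((.515,-.08,.365),ori(52,None,-30)),((.525,-.065,.365),ori(40))])
c=camera("scene");cv2.imwrite("pics/s7.png",cv2.resize(c["color"][80:260,170:370],None,fx=3,fy=3))
E
```

```text
time: 13.62
ee_pos: [0.523, -0.1287, 0.2191]
eef_rot: [0.669, 0.732, 0.095, 0.085]
ft_force: [1.1, -0.9, -0.6]
width: 0.0286
time: 14.03
ee_pos: [0.4969, -0.1325, 0.331]
eef_rot: [0.669, 0.732, 0.098, 0.09]
ft_force: [0.2, -0.3, 0.2]
width: 0.0304
xyz [ 0.031  0.023 -0.024] a [-0.091  0.025  0.261] rows 4.4 -> [ 0.51 -0.1   0.36]
xyz [ 0.021 -0.003 -0.002] a [-0.075  0.075  0.261] rows 4.5 -> [ 0.515 -0.08   0.365]
xyz [ 0.015 -0.008  0.007] a [-0.027  0.102  0.261] rows 4.5 -> [ 0.525 -0.065  0.365]
```

View pics/s7.png

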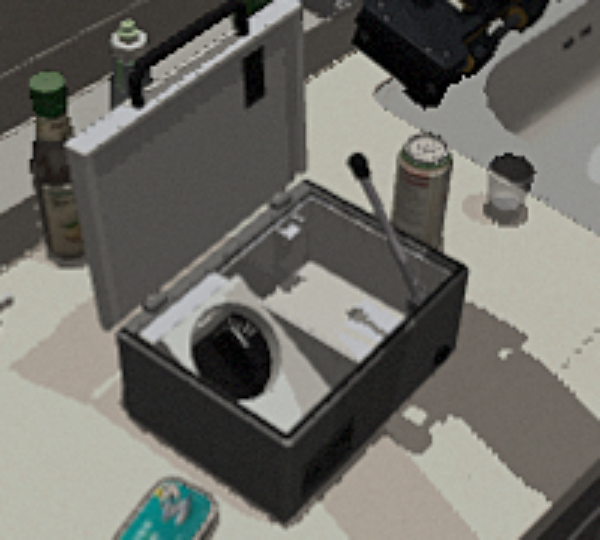

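The scene crop shows the stay up with its tip at (360,165) and the lid still leaning back with its handle at the top. The can and glass are undisturbed. I'll turn the tool back toward the handle.

```bash

python3 -m crank '[{"x":0.006,"y":0.005,"z":-0.005,"ax":-0.018,"ay":0.005,"az":0.052,"claw":0.45},{"x":0.012,"y":0.009,"z":-0.01,"ax":-0.036,"ay":0.01,"az":0.104,"claw":0.45},{"x":0.018,"y":0.014,"z":-0.015,"ax":-0.054,"ay":0.015,"az":0.156,"claw":0.45},{"x":0.024,"y":0.018,"z":-0.02,"ax":-0.072,"ay":0.02,"az":0.208,"claw":0.45},{"x":0.031,"y":0.023,"z":-0.024,"ax":-0.091,"ay":0.025,"az":0.261,"claw":0.45}]'
python3 -m crank '[{"x":0.004,"y":-0.001,"z":0,"ax":-0.015,"ay":0.015,"az":0.052,"claw":0.45},{"x":0.008,"y":-0.001,"z":-0.001,"ax":-0.03,"ay":0.03,"az":0.104,"claw":0.45},{"x":0.013,"y":-0.002,"z":-0.001,"ax":-0.045,"ay":0.045,"az":0.157,"claw":0.45},{"x":0.017,"y":-0.003,"z":-0.002,"ax":-0.06,"ay":0.06,"az":0.209,"claw":0.45},{"x":0.021,"y":-0.003,"z":-0.002,"ax":-0.075,"ay":0.075,"az":0.261,"claw":0.45}]'
python3 -m crank '[{"x":0.003,"y":-0.001,"z":0.001,"ax":-0.005,"ay":0.02,"az":0.052,"claw":0.45},{"x":0.006,"y":-0.003,"z":0.003,"ax":-0.01,"ay":0.04,"az":0.104,"claw":0.45},{"x":0.009,"y":-0.005,"z":0.004,"ax":-0.016,"ay":0.06,"az":0.157,"claw":0.45},{"x":0.012,"y":-0.006,"z":0.005,"ax":-0.022,"ay":0.081,"az":0.209,"claw":0.45},{"x":0.015,"y":-0.008,"z":0.007,"ax":-0.027,"ay":0.102,"az":0.261,"claw":0.45}]'
python3 - <<'E'
from h import *
o=ori(40);h1=handle(1.64);plan([(grasp(h1,o,-.05),o),(grasp(h1,o,.013),o)])
print(r.read_state()["joint_positions"])
E
```

```text
time: 14.5
ee_pos: [0.5093, -0.0999, 0.355]
eef_rot: [0.823, 0.523, 0.198, 0.101]
ft_force: [-0.2, 0.3, 0.1]
width: 0.0238
time: 14.92
ee_pos: [0.5136, -0.0797, 0.3598]
eef_rot: [0.903, 0.283, 0.316, 0.068]
ft_force: [-0.0, -0.5, 0.2]
width: 0.0238
time: 15.33
ee_pos: [0.5237, -0.0647, 0.3598]
eef_rot: [0.907, 0.037, 0.419, -0.021]
ft_force: [0.4, -0.0, -0.5]
width: 0.0238
xyz [ 0.077 -0.011  0.074] a [-0.001  0.003 -0.004] rows 2.6 -> [ 0.629 -0.045  0.371]
xyz [0.    0.    0.063] a [0. 0. 0.] rows 1.5 -> [ 0.677 -0.04   0.33 ]
[ 0.4223556  -0.49588879 -0.17497028  2.19776824 -0.55380536  0.65658257
  0.62012788]
```

```bash

python3 -m crank '[{"x":0.025,"y":-0.004,"z":0.025,"ax":0,"ay":0,"az":0,"claw":0.45},{"x":0.05,"y":-0.008,"z":0.05,"ax":0,"ay":0,"az":0,"claw":0.45},{"x":0.077,"y":-0.011,"z":0.074,"ax":0,"ay":0.003,"az":-0.004,"claw":0.45},{"x":0.077,"y":-0.011,"z":0.074,"ax":0,"ay":0.003,"az":-0.004,"claw":0.45},{"x":0.077,"y":-0.011,"z":0.074,"ax":0,"ay":0.003,"az":-0.004,"claw":0.45}]'
python3 - <<'E'
from h import *
o=ori(40);h1=handle(1.64);plan([(grasp(h1,o,-.05),o),(grasp(h1,o,.013),o)])
c=camera("wrist");cv2.imwrite("pics/w8.png",c["color"])
E
```

```text
time: 15.75
ee_pos: [0.6293, -0.0434, 0.3697]
eef_rot: [0.906, 0.044, 0.421, -0.019]
ft_force: [-0.7, -0.5, 0.1]
width: 0.0238
xyz [ 0.001  0.001 -0.001] a [-0.002  0.002  0.003] rows 0.1 -> [ 0.629 -0.045  0.371]
xyz [0.    0.    0.063] a [0. 0. 0.] rows 1.5 -> [ 0.677 -0.04   0.33 ]
```

View pics/w8.png

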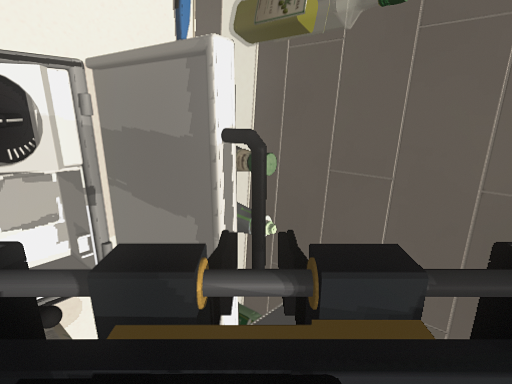

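The wrist view shows the bar at columns 252–266, between the fingers at about 238 and 282. That was picture 12, so the remaining checks will be numeric. I'll grasp the handle and lower the lid.

```bash

python3 -m crank '[{"x":0,"y":0,"z":0.025,"ax":0,"ay":0,"az":0,"claw":0.45},{"x":0,"y":0,"z":0.045,"ax":0,"ay":0,"az":0,"claw":0.45},{"x":0,"y":0,"z":0.062,"ax":0,"ay":0,"az":0,"claw":0.45},{"x":0,"y":0,"z":0.062,"ax":0,"ay":0,"az":0,"claw":0.45},{"x":0,"y":0,"z":0.062,"ax":0,"ay":0,"az":0,"claw":1}]' 15
python3 -m crank '[{"x":0,"y":0,"z":0,"ax":0,"ay":0,"az":0,"claw":1},{"x":0,"y":0,"z":0,"ax":0,"ay":0,"az":0,"claw":1},{"x":0,"y":0,"z":0,"ax":0,"ay":0,"az":0,"claw":1},{"x":0,"y":0,"z":0,"ax":0,"ay":0,"az":0,"claw":1},{"x":0,"y":0,"z":0,"ax":0,"ay":0,"az":0,"claw":1}]'
python3 - <<'E'
from h import *
rows([1.58,1.5,1.42,1.34,1.26,1.18,1.1,1.05,1.0,.95,.92,.89,.87,.86,.85],lambda q:88-29*q,.013)
E
```

```text
time: 16.22
ee_pos: [0.6752, -0.04, 0.332]
eef_rot: [0.906, 0.044, 0.422, -0.018]
ft_force: [-0.2, -0.3, 0.7]
width: 0.0219
time: 16.63
ee_pos: [0.6746, -0.0404, 0.3327]
eef_rot: [0.906, 0.044, 0.422, -0.018]
ft_force: [-9.3, -0.5, -1.3]
width: 0.0102
1.58 [-0.008  0.    -0.007] [-0.001 -0.018  0.003] [ 0.664 -0.041  0.331]
1.5 [-0.02  -0.    -0.021] [-0.001 -0.039  0.003] [ 0.646 -0.043  0.331]
1.42 [-0.032 -0.    -0.034] [-0.001 -0.059  0.003] [ 0.628 -0.045  0.33 ]
1.34 [-0.046 -0.    -0.046] [-0.    -0.079  0.003] [ 0.611 -0.046  0.327]
1.26 [-0.06  -0.    -0.056] [-0.    -0.099  0.003] [ 0.593 -0.048  0.323]
1.18 [-0.017 -0.    -0.006] [-0.   -0.02 -0.  ] [ 0.576 -0.049  0.318]
1.1 [-0.034 -0.    -0.012] [-0.   -0.04 -0.  ] [ 0.56  -0.051  0.311]
1.05 [-0.045 -0.    -0.014] [ 0.    -0.053 -0.   ] [ 0.55  -0.052  0.306]
1.0 [-0.056 -0.    -0.016] [ 0.    -0.066 -0.   ] [ 0.54  -0.053  0.301]
0.95 [-0.067 -0.    -0.018] [-0.    -0.078  0.   ] [ 0.53  -0.053  0.295]
0.92 [-0.007  0.     0.   ] [ 0.    -0.008 -0.   ] [ 0.524 -0.054  0.291]
0.89 [-0.013  0.     0.001] [ 0.    -0.015 -0.   ] [ 0.519 -0.054  0.287]
0.87 [-0.018  0.     0.002] [ 0.   -0.02 -0.  ] [ 0.515 -0.055  0.285]
0.86 [-0.02   0.     0.002] [ 0.    -0.023 -0.   ] [ 0.514 -0.055  0.283]
0.85 [-0.022  0.     0.002] [-0.    -0.025 -0.   ] [ 0.512 -0.055  0.282]
```

```bash

python3 -m crank '[{"x":-0.008,"y":0,"z":-0.007,"ax":0,"ay":-0.018,"az":0,"claw":1},{"x":-0.02,"y":0,"z":-0.021,"ax":0,"ay":-0.039,"az":0,"claw":1},{"x":-0.032,"y":0,"z":-0.034,"ax":0,"ay":-0.059,"az":0,"claw":1},{"x":-0.046,"y":0,"z":-0.046,"ax":0,"ay":-0.079,"az":0,"claw":1},{"x":-0.06,"y":0,"z":-0.056,"ax":0,"ay":-0.099,"az":0,"claw":1}]'
python3 -m crank '[{"x":-0.017,"y":0,"z":-0.006,"ax":0,"ay":-0.02,"az":0,"claw":1},{"x":-0.034,"y":0,"z":-0.012,"ax":0,"ay":-0.04,"az":0,"claw":1},{"x":-0.045,"y":0,"z":-0.014,"ax":0,"ay":-0.053,"az":0,"claw":1},{"x":-0.056,"y":0,"z":-0.016,"ax":0,"ay":-0.066,"az":0,"claw":1},{"x":-0.067,"y":0,"z":-0.018,"ax":0,"ay":-0.078,"az":0,"claw":1}]'
python3 -m crank '[{"x":-0.007,"y":0,"z":0,"ax":0,"ay":-0.008,"az":0,"claw":1},{"x":-0.013,"y":0,"z":0.001,"ax":0,"ay":-0.015,"az":0,"claw":1},{"x":-0.018,"y":0,"z":0.002,"ax":0,"ay":-0.02,"az":0,"claw":1},{"x":-0.02,"y":0,"z":0.002,"ax":0,"ay":-0.023,"az":0,"claw":1},{"x":-0.022,"y":0,"z":0.002,"ax":0,"ay":-0.025,"az":0,"claw":1}]'
python3 -m crank '[{"x":0,"y":0,"z":0,"ax":0,"ay":0,"az":0,"claw":1},{"x":0,"y":0,"z":0,"ax":0,"ay":0,"az":0,"claw":1},{"x":0,"y":0,"z":0,"ax":0,"ay":0,"az":0,"claw":1},{"x":0,"y":0,"z":0,"ax":0,"ay":0,"az":0,"claw":1},{"x":0,"y":0,"z":0,"ax":0,"ay":0,"az":0,"claw":1}]'
cat >> h.py <<'E'
def lid():
    p,o=tool();m=o.as_matrix();b=p-.013*m[:,2]-box(.088,0,.122)
    return np.pi-np.arctan2(b[2],b@UX)-np.arctan2(12,218)
E
python3 - <<'E'
from h import *
print(lid())
rows([.84,.83,.82,.81,.80,.79,.78,.77,.76,.75],lambda q:88-29*q,.013)
E
```

```text
time: 17.05
ee_pos: [0.595, -0.0475, 0.3272]
eef_rot: [0.942, 0.046, 0.333, -0.013]
ft_force: [-0.2, 2.1, 5.1]
width: 0.0103
time: 17.47
ee_pos: [0.5318, -0.0532, 0.2981]
eef_rot: [0.965, 0.047, 0.258, -0.01]
ft_force: [-0.8, 3.6, -0.1]
width: 0.0102
time: 17.88
ee_pos: [0.5138, -0.0549, 0.2845]
eef_rot: [0.971, 0.047, 0.233, -0.009]
ft_force: [-6.1, 4.6, 5.9]
width: 0.0106
time: 18.3
ee_pos: [0.5138, -0.0549, 0.2843]
eef_rot: [0.971, 0.047, 0.233, -0.009]
ft_force: [-7.9, 4.8, 8.8]
width: 0.0102
0.8634225272140605
0.84 [-0.005 -0.     0.001] [ 0.    -0.006  0.004] [ 0.51  -0.055  0.281]
0.83 [-0.007 -0.     0.002] [ 0.    -0.008  0.004] [ 0.508 -0.055  0.279]
0.82 [-0.009 -0.     0.002] [ 0.    -0.011  0.004] [ 0.506 -0.056  0.278]
0.81 [-0.012 -0.     0.003] [ 0.    -0.013  0.004] [ 0.505 -0.056  0.276]
0.8 [-0.014 -0.     0.003] [ 0.001 -0.016  0.004] [ 0.503 -0.056  0.275]
0.79 [-0.002 -0.     0.001] [ 0.    -0.003 -0.   ] [ 0.501 -0.056  0.274]
0.78 [-0.004 -0.     0.001] [ 0.    -0.005 -0.   ] [ 0.5   -0.056  0.272]
0.77 [-0.006 -0.     0.002] [ 0.    -0.008 -0.   ] [ 0.498 -0.056  0.271]
0.76 [-0.009 -0.     0.003] [ 0.   -0.01 -0.  ] [ 0.496 -0.056  0.269]
0.75 [-0.011 -0.     0.003] [ 0.    -0.013  0.   ] [ 0.495 -0.057  0.267]
```

```bash

python3 -m crank '[{"x":-0.003,"y":0,"z":0,"ax":0,"ay":-0.003,"az":0,"claw":1},{"x":-0.005,"y":0,"z":0,"ax":0,"ay":-0.006,"az":0,"claw":1},{"x":-0.007,"y":0,"z":0,"ax":0,"ay":-0.008,"az":0,"claw":1},{"x":-0.009,"y":0,"z":0,"ax":0,"ay":-0.011,"az":0,"claw":1},{"x":-0.009,"y":0,"z":0,"ax":0,"ay":-0.011,"az":0,"claw":1}]'
python3 -c "
from h import *
f=r.read_state()['ft_force'];print(lid(),'tang down',-.75*f@UX-.66*f[2])"
python3 -m crank '[{"x":-0.001,"y":0,"z":0,"ax":0,"ay":-0.001,"az":0,"claw":1},{"x":-0.002,"y":0,"z":0,"ax":0,"ay":-0.002,"az":0,"claw":1},{"x":-0.003,"y":0,"z":0,"ax":0,"ay":-0.003,"az":0,"claw":1},{"x":-0.004,"y":0,"z":0,"ax":0,"ay":-0.004,"az":0,"claw":1},{"x":-0.004,"y":0,"z":0,"ax":0,"ay":-0.004,"az":0,"claw":1}]'
python3 -c "
from h import *
f=r.read_state()['ft_force'];print(lid(),'tang down',-.75*f@UX-.66*f[2])"
```

```text
time: 18.72
ee_pos: [0.5054, -0.0558, 0.2782]
eef_rot: [0.974, 0.047, 0.221, -0.009]
ft_force: [-0.4, 5.7, -1.9]
width: 0.0105
0.8173422633506793 tang down 1.1593699066644398
time: 19.13
ee_pos: [0.5018, -0.056, 0.2756]
eef_rot: [0.975, 0.047, 0.217, -0.009]
ft_force: [6.4, 5.4, -9.3]
width: 0.0101
0.7974331591475308 tang down 0.9746456313952976
```

```bash

python3 -m crank '[{"x":0,"y":0,"z":0.002,"ax":0,"ay":0,"az":0,"claw":1},{"x":-0.001,"y":0,"z":0.002,"ax":0,"ay":-0.001,"az":0,"claw":1},{"x":-0.002,"y":0,"z":0.002,"ax":0,"ay":-0.002,"az":0,"claw":1},{"x":-0.002,"y":0,"z":0.002,"ax":0,"ay":-0.002,"az":0,"claw":1},{"x":-0.002,"y":0,"z":0.002,"ax":0,"ay":-0.002,"az":0,"claw":1}]'
python3 -c "
from h import *
f=r.read_state()['ft_force'];print(lid(),'tang down',-.75*f@UX-.66*f[2])"
python3 -m crank '[{"x":-0.001,"y":0,"z":0,"ax":0,"ay":-0.001,"az":0,"claw":1},{"x":-0.002,"y":0,"z":0.001,"ax":0,"ay":-0.002,"az":0,"claw":1},{"x":-0.003,"y":0,"z":0.001,"ax":0,"ay":-0.003,"az":0,"claw":1},{"x":-0.003,"y":0,"z":0.001,"ax":0,"ay":-0.003,"az":0,"claw":1},{"x":-0.003,"y":0,"z":0.001,"ax":0,"ay":-0.003,"az":0,"claw":1}]'
python3 -c "
from h import *
f=r.read_state()['ft_force'];print(lid(),'tang down',-.75*f@UX-.66*f[2])"
```

```text
time: 19.55
ee_pos: [0.5016, -0.0564, 0.2746]
eef_rot: [0.975, 0.047, 0.216, -0.008]
ft_force: [1.7, 4.5, -2.4]
width: 0.0105
0.7936481780834737 tang down 0.002075601275728589
time: 19.97
ee_pos: [0.501, -0.0565, 0.274]
eef_rot: [0.975, 0.047, 0.216, -0.008]
ft_force: [9.3, 5.7, 0.1]
width: 0.0102
0.7900412024256409 tang down -7.343227214457636
```

Contact with the stay shows at 0.79 rad, where the tangential force flips to −7 N. I'll ease back 2 mm, open and withdraw.

```bash

python3 -m crank '[{"x":0.002,"y":0,"z":0,"ax":0,"ay":0,"az":0,"claw":1},{"x":0.002,"y":0,"z":0,"ax":0,"ay":0,"az":0,"claw":0.9},{"x":0.002,"y":0,"z":0,"ax":0,"ay":0,"az":0,"claw":0.5},{"x":0.002,"y":0,"z":0,"ax":0,"ay":0,"az":0,"claw":0.5},{"x":0.002,"y":0,"z":0,"ax":0,"ay":0,"az":0,"claw":0.5}]'
python3 -c "
from h import *
f=r.read_state()['ft_force'];print(lid(),'tang down',-.75*f@UX-.66*f[2])"
python3 -m crank '[{"x":0,"y":0,"z":-0.005,"ax":0,"ay":0,"az":0,"claw":0.5},{"x":0,"y":0,"z":-0.012,"ax":0,"ay":0,"az":0,"claw":0.5},{"x":0,"y":0,"z":-0.022,"ax":0,"ay":0,"az":0,"claw":0.5},{"x":0,"y":0,"z":-0.035,"ax":0,"ay":0,"az":0,"claw":0.5},{"x":0,"y":0,"z":-0.06,"ax":0,"ay":0,"az":0,"claw":0.5}]'
python3 -m crank '[{"x":-0.01,"y":0,"z":-0.03,"ax":0,"ay":-0.02,"az":0,"claw":0.5},{"x":-0.02,"y":0,"z":-0.06,"ax":0,"ay":-0.04,"az":0,"claw":0.5},{"x":-0.03,"y":0,"z":-0.07,"ax":0,"ay":-0.06,"az":0,"claw":0.5},{"x":-0.03,"y":0,"z":-0.07,"ax":0,"ay":-0.06,"az":0,"claw":0.5},{"x":-0.03,"y":0,"z":-0.07,"ax":0,"ay":-0.06,"az":0,"claw":0.5}]'
python3 - <<'E'
from h import *
s=r.read_state();print(s["ee_pos"],s["ft_force"])
pts={"lid.8 handle":handle(.79),"lid.8 handle L":handle(.79)+.054*UY,"lid 0 handle":handle(0),"lid1.64":handle(1.64),"knob":box(.006,.07,.11),"tip":stay(.98,.138)}
import pickle
d={}
for n in("scene","top","wrist"):
    c=camera(n);d[n]=c;K=np.array([[c["fx"],0,c["cx"]],[0,c["fy"],c["cy"]],[0,0,1]]);Rc=R.from_quat(c["orientation"]).inv()
    g=cv2.cvtColor(c["color"],cv2.COLOR_BGR2GRAY)
    for k,P in pts.items():
        q=Rc.apply(P-c["eye"]); uv=cv2.projectPoints(q[None],np.zeros(3),np.zeros(3),K,np.array(c["D"]))[0].ravel()
        u,v=np.round(uv).astype(int)
        print(n,k,u,v,g[v-1:v+2,u-1:u+2].ravel().tolist() if 2<v<380 and 2<u<508 else "out")
pickle.dump(d,open("v9.pkl","wb"))
E
```

```text
time: 20.38
ee_pos: [0.5007, -0.0576, 0.273]
eef_rot: [0.976, 0.046, 0.213, -0.008]
ft_force: [-0.3, 0.6, -0.5]
width: 0.0194
0.7861741049455147 tang down 0.5198693008181329
time: 20.8
ee_pos: [0.475, -0.0589, 0.3272]
eef_rot: [0.976, 0.047, 0.212, -0.009]
ft_force: [0.2, -0.5, 0.1]
width: 0.0216
time: 21.22
ee_pos: [0.4201, -0.0642, 0.3796]
eef_rot: [0.987, 0.047, 0.156, -0.005]
ft_force: [0.3, -0.5, -1.1]
width: 0.0219
[ 0.42014591 -0.06415502  0.37959832] [ 0.25183069 -0.52468922 -1.05616221]
scene lid.8 handle 291 140 [15, 16, 2, 20, 11, 7, 0, 3, 31]
scene lid.8 handle L 276 152 [22, 15, 9, 22, 3, 8, 0, 0, 14]
scene lid 0 handle 311 199 [36, 41, 35, 35, 32, 34, 36, 41, 37]
scene lid1.64 233 91 [156, 165, 145, 148, 120, 136, 154, 162, 159]
scene knob 250 195 [11, 29, 55, 2, 10, 38, 4, 1, 15]
scene tip 289 134 [173, 166, 185, 183, 186, 191, 188, 193, 186]
top lid.8 handle 270 214 [47, 46, 50, 47, 45, 47, 52, 53, 50]
top lid.8 handle L 245 216 [53, 49, 45, 79, 60, 55, 105, 94, 90]
top lid 0 handle 269 244 [57, 61, 61, 66, 69, 61, 68, 67, 56]
top lid1.64 266 131 [57, 57, 57, 66, 67, 65, 96, 97, 99]
top knob 238 193 [83, 78, 80, 81, 81, 78, 82, 80, 80]
top tip 300 188 [81, 80, 78, 79, 78, 78, 81, 77, 82]
wrist lid.8 handle 304 195 [41, 44, 47, 43, 44, 47, 41, 45, 47]
wrist lid.8 handle L 307 137 [37, 40, 44, 41, 39, 45, 37, 39, 44]
wrist lid 0 handle 204 169 [116, 119, 118, 114, 119, 121, 115, 119, 122]
wrist lid1.64 491 196 [63, 63, 63, 63, 63, 62, 63, 62, 63]
wrist knob 292 115 [60, 59, 60, 78, 75, 78, 53, 52, 55]
wrist tip 319 235 [160, 183, 197, 163, 185, 198, 164, 187, 197]
```

```bash
python3 -m crank '[{"x":-0.01,"y":0,"z":-0.01,"ax":0,"ay":0,"az":0,"claw":0.5},{"x":-0.01,"y":0,"z":-0.01,"ax":0,"ay":0,"az":0,"claw":0.5},{"x":-0.01,"y":0,"z":-0.01,"ax":0,"ay":0,"az":0,"claw":0.5},{"x":-0.01,"y":0,"z":-0.01,"ax":0,"ay":0,"az":0,"claw":0.5},{"x":-0.01,"y":0,"z":-0.01,"ax":0,"ay":0,"az":0,"claw":0.5}]'
python3 - <<'E'
from h import *
c=camera("wrist");g=cv2.cvtColor(c["color"],cv2.COLOR_BGR2GRAY)
K=np.array([[c["fx"],0,c["cx"]],[0,c["fy"],c["cy"]],[0,0,1]]);Rc=R.from_quat(c["orientation"]).inv()
pr=lambda P:cv2.projectPoints(Rc.apply(np.atleast_2d(P)-c["eye"]),np.zeros(3),np.zeros(3),K,np.array(c["D"]))[0].reshape(-1,2)
for q in(.7,.75,.79,.83,.9):print(q,pr(handle(q)+.02*UY)[0])
v=int(pr(handle(.79)+.02*UY)[0][1]);print(v,list(zip(range(280,340,2),g[v,280:340:2])))
a=cv2.imread("pics/scene0.png");b=camera("scene")["color"]
for n,(x0,y0,x1,y1) in dict(can=(300,120,322,156),glass=(330,128,350,155),tub=(203,236,246,280)).items():
    t=a[y0:y1,x0:x1];R_=cv2.matchTemplate(b[y0-10:y1+10,x0-10:x1+10],t,cv2.TM_CCOEFF_NORMED);_,m,_,l=cv2.minMaxLoc(R_);print(n,round(m,3),l[0]-10,l[1]-10)
E
```

```text
time: 21.78
ee_pos: [0.4075, -0.0651, 0.3848]
eef_rot: [0.987, 0.047, 0.154, -0.005]
ft_force: [0.3, 0.3, 0.4]
width: 0.0215
0.7 [294.0634106  170.26532371]
0.75 [304.53428972 171.35902223]
0.79 [313.28071656 172.18673068]
0.83 [322.32394546 172.96641153]
0.9 [338.7598582  174.19893527]
172 [(280, np.uint8(136)), (282, np.uint8(136)), (284, np.uint8(104)), (286, np.uint8(108)), (288, np.uint8(107)), (290, np.uint8(108)), (292, np.uint8(107)), (294, np.uint8(107)), (296, np.uint8(107)), (298, np.uint8(107)), (300, np.uint8(107)), (302, np.uint8(106)), (304, np.uint8(107)), (306, np.uint8(107)), (308, np.uint8(104)), (310, np.uint8(34)), (312, np.uint8(40)), (314, np.uint8(45)), (316, np.uint8(52)), (318, np.uint8(41)), (320, np.uint8(95)), (322, np.uint8(160)), (324, np.uint8(161)), (326, np.uint8(162)), (328, np.uint8(165)), (330, np.uint8(136)), (332, np.uint8(184)), (334, np.uint8(193)), (336, np.uint8(166)), (338, np.uint8(155))]
can 0.619 0 0
glass 0.97 0 0
tub 0.998 0 0
```

```bash
python3 -c "
from bench import close_job
print(close_job())"
```

```text
the job is handed in; nothing more can be done
None
```

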